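# Raise the recipe card stand

## Robot

A 7-joint arm with a two-finger parallel gripper is mounted at the origin on the work surface. World frame = base frame: x ahead of the robot, y to its left, z up, the work surface at z = 0. Lengths are in mm, angles in rad, forces in N, time in s.
With the tool pointing down it reaches from about 350 to 900 mm from the base axis. Payload 8.1 kg.
Tool frame: the origin (TCP) lies at the very end of the fingers, on their centre line; the grasp point (between the pads) lies 19 mm behind it; z points along the fingers, y is the direction in which the jaws open and shut (so a half turn about z gives the same grasp; the last joint's range is limited). The gripper opens to 92 mm and grips with 3 to 60 N. Pads are 19 mm wide; open, the fingers measure 130 mm over their backs; the gripper's body (75 mm by 190 mm) begins 47 mm behind the grasp point.
Start: joints at [1.229, 0.434, 0.025, 1.573, -0.012, 1.134, -0.075], TCP at [147.81, -607.284, 226.742] pointing down, gripper open.
Joint ranges: [-2.62, 2.62], [-0.44, 2.09], [-1.27, 1.32], [0.08, 2.57], [-1.32, 4.46], [0.12, 2], [-2.74, 2.74]. Speed limits (rad/s): [2.22, 2.22, 3.01, 3.01, 3.14, 3.14, 3.14].

## Interface

Orientations are given as a unit quaternion [w, x, y, z].
In Python, from plant import robot gives the robot as it stands.
- The arm moves only by the tool carry_out, never from a script. Its argument "moves" is a list of rows, each an object of numbers: "x", "y", "z": the shift along the tool's x, y, z in mm; "wx", "wy", "wz": the turn, a rotation vector about the tool's x, y, z in degrees; "claw": the opening in per cent of the stroke, from 0 (shut) to 100 (fully open). In form: [{"x": .., "y": .., "z": .., "wx": .., "wy": .., "wz": .., "claw": ..}, ...]. A call has exactly 10 rows; each row is the pose to reach, as a shift and turn from the pose commanded when the call began, along the tool's axes at that moment; what a row does not reach only later rows make up. A row lasts 1/12 s, in which the tool goes at most 41.7 mm and 7.16 degrees, less where a joint would pass 70% of its speed; a pose out of reach is approached as far as the arm can. A call with a gripper value outside its range is refused whole. The fingers move at their own pace and stop on an object; the grip force is fixed at half the most. Time passes only in rows, so rows that repeat a pose let the fingers close, or fill a call up. It gives the time, the measured TCP pose, the force and the opening at its end, in the units of the state.
- robot.read_state(): the state, without advancing time (a new reading comes with each control period).
- robot.read_camera(name): name is "scene" or "top" or "wrist"; returns (picture, depth): 480x640x3 uint8, red, green, blue; 480x640 float32, mm along the optical axis (not along the pixel's ray), 0 where there is no reading.
- robot.calibration(name): a dict with "vertical_fov" (degrees; the focal length in pixels is half the picture's height over the tangent of half this angle, whatever the lens; pixels are square), "cx", "cy" (the principal point, pixels), "dist_coeffs" ([k1, k2, p1, p2, k3] as OpenCV has them; the pictures are not rectified), "xyz" and "orientation" of the camera in the world. Camera axes: x right, y down, z forward; pixel columns grow to the right and rows downward; lengths in mm; the calibration is good to about 2 mm. A picture is of the moment at which its call begins: read the wrist's pose just before it. calibration takes no time and is no camera call; for the wrist camera it gives the pose at the moment of the call.
- robot.sign_off(): hands the job in, once; it reports no verdict.
The state is a dict: "clock": time; "q": joint angles; "qd": joint speeds; "joint_torque": joint torques, N m; "position": TCP position; "tcp_rot": TCP orientation; "wrist_force": force on the tool from outside, world axes, zero at the start; "moment": the same for the moment, N m; "finger_gap": finger opening in mm.
Only numpy, scipy, OpenCV 4.12 (cv2) and the standard library are available. Lean on these libraries where they do the work, as an engineer would, in place of code of your own. Each camera call takes 0.05 s, during which the arm holds its last target. There are 200 camera calls.

## Task

Raise the blue recipe-card stand, the one whose card shows brown chocolate buttons, to its top notch: take it by the bar grip on top, twist anticlockwise (seen from above) to unlock it, lift it as far as it goes, and twist it fully back to lock it there. Let go of it, and leave the orange stand alone.

Things in the scene. Friction and masses are not known exactly. Their poses are not given: they have to be found in the camera images.
- choc_grip (a point): Centre of the blue bar grip on top of the stand to raise (blue frame, card with six brown dots). Grip 52 mm along own y, 16 along x, 32 high, on the tube's upright axis, turning with it; a collar 38 across lies 26 below its centre. Height 200 mm plus choc_slide. Card frame 110 wide, top 42 below the centre, 31 mm off the axis at -x, swings along. The foot (110 across) is fixed to the table.
- choc_twist (a joint): Twist of the blue stand's tube about its upright axis, rad: 0 locked (stop, the start), growing anticlockwise seen from above to 1.05 (stop). A brass pin low on the tube sits in a three-notch rack beside it; beyond 0.5 it is out and the tube slides, below that it moves only within a notch. Friction 0.05 N m; it stays where left.
- choc_slide (a joint): Lift of the blue stand's tube, m: 0 lowest to 0.094 (stop at the top). Starts in the lowest notch (0 to 0.009). The pin can be twisted back into the middle notch at 0.037 to 0.051 and into the top notch at 0.079 to 0.094, nowhere between. Friction 4 N, moving weight about 0.25 kg; it stays where left.
- other_card (a point): Centre of the card on the stand to leave alone: like the blue one, but orange frame and grip, card with six yellow dots. Frame 110 mm wide, 82 high, 31 mm from its tube's upright axis towards own -x; its grip's centre lies on that axis, 83 mm above this point.

How it is judged (in metres and radians):
On the way, in this order (a step that is already met when the one before it is completed fails the run):
1. the blue stand is twisted out of its lowest notch (value of joint choc_twist above 0.45 rad and value of joint choc_slide below 0.03 m), for 0.1 s.
2. the blue stand is lifted to the top, still unlocked (value of joint choc_slide above 0.076 m and value of joint choc_twist above 0.4 rad), for 0.1 s.
At the end, for the whole second after the job is handed in: The blue stand's tube is in its top notch (choc_slide above 0.076 m), twisted back to within 0.2 rad (11 degrees) of locked and at rest; the orange stand's card is within 12 mm of where it was (value of joint choc_slide above 0.076 m and value of joint choc_twist below 0.2 rad and velocity of joint choc_slide between -0.01 and 0.01 m/s and distance of other_card from where it was at the start of the episode below 0.012 m); the robot touches nothing.
It fails at once if the orange stand's card is moved by more than 12 mm (distance of other_card from where it was at the start of the episode above 0.012 m).
It also fails if it takes over 38 s, if anything falls off the work surface, if the arm or the gripper's body presses on something with over 40 N, if the wrist force passes 120 N, or if a joint passes its speed limit or range.

## Working session

There is one attempt and no reset: what is moved stays moved. The work goes in short steps, Python scripts to look and compute and a tool call to move; the robot and the scene stay as the last step left them, time stands still between calls to the robot, and variables do not carry over. Pictures are saved under pics/ and viewed, about 8 in all and at most 12, crops included, and the job is handed in when it is done.

Besides the shell and the picture viewer there is one more tool, called after "Request:" by a JSON object that holds its "op" and its "data", one argument or row to a line. carry_out: Moves the arm, as the interface text tells. Its arguments: {"type":"object","properties":{"moves":{"type":"array","items":{"type":"object","properties":{"x":{"type":"number"},"y":{"type":"number"},"z":{"type":"number"},"wx":{"type":"number"},"wy":{"type":"number"},"wz":{"type":"number"},"claw":{"type":"number"}}}}},"required":["moves"]}

```bash
mkdir -p pics
cat > h.py <<'E'
import numpy as np, cv2
from scipy.spatial.transform import Rotation as R
from plant import robot
def rot(q): return R.from_quat([q[1],q[2],q[3],q[0]]).as_matrix()
def shot(n,f=None):
    c=robot.calibration(n); im,d=robot.read_camera(n)
    if f: cv2.imwrite('pics/'+f,im[:,:,::-1])
    return im,d,c
def K(c):
    f=240/np.tan(np.radians(c['vertical_fov'])/2)
    return np.array([[f,0,c['cx']],[0,f,c['cy']],[0,0,1.]])
def pts(c,d,uv):
    uv=np.asarray(uv,float).reshape(-1,2)
    n=cv2.undistortPoints(uv.reshape(-1,1,2),K(c),np.array(c['dist_coeffs'],float)).reshape(-1,2)
    z=d[uv[:,1].astype(int),uv[:,0].astype(int)]
    p=np.c_[n*z[:,None],z]
    return (p@rot(c['orientation']).T+np.array(c['xyz']))[z>0]
def maskpts(im,d,c,lo,hi):
    m=cv2.inRange(cv2.cvtColor(im,cv2.COLOR_RGB2HSV),lo,hi)
    v,u=np.nonzero(m); return pts(c,d,np.c_[u,v])
E
python3 - <<'E'
from h import *
s=robot.read_state(); print({k:np.round(v,3) for k,v in s.items()})
ims=[]
for n in ['scene','top']:
    im,d,c=shot(n,n+'0.png'); ims.append(im); print(n,c)
    for nm,lo,hi in [('blue',(100,120,50),(125,255,255)),('orange',(8,150,100),(20,255,255))]:
        p=maskpts(im,d,c,lo,hi); 
        if len(p):
            print(nm,len(p),p.min(0).round(),p.max(0).round())
            g=p[p[:,2]>185]; print(' top',len(g),g.mean(0).round(1) if len(g) else 0)
cv2.imwrite('pics/both.png',cv2.resize(np.vstack(ims),(600,900))[:,:,::-1][:,:])
cv2.imwrite('pics/both.png',cv2.resize(np.hstack(ims),(800,300))[:,:,::-1])
E
```

```text
{'clock': np.float64(0.0), 'q': array([ 1.229,  0.435,  0.025,  1.574, -0.012,  1.134, -0.075]), 'qd': array([-0.001, -0.001, -0.001, -0.001, -0.001,  0.   ,  0.   ]), 'joint_torque': array([-1.0000e-03, -6.6785e+01,  9.8500e-01, -3.1445e+01, -6.0000e-02,
        4.3000e-02,  0.0000e+00]), 'position': array([ 147.648, -606.783,  225.954]), 'tcp_rot': array([-0.001,  0.993,  0.119, -0.   ]), 'wrist_force': array([-1.09 , -0.758, -0.003]), 'moment': array([-0.004,  0.072, -0.034]), 'finger_gap': np.float64(91.915)}
scene {'vertical_fov': 45.28884022948226, 'cx': 332.441895541774, 'cy': 244.68596955281396, 'dist_coeffs': array([-0.18835007,  0.        ,  0.        ,  0.        ,  0.        ]), 'xyz': array([1395.09580195,  114.92911909,  781.71555095]), 'orientation': array([-0.30398008,  0.58222037,  0.67107358, -0.3439125 ])}
blue 614 [   94. -1265.  -459.] [849. 529. 222.]
 top 138 [ 576.3 -282.4  217.5]
orange 1749 [552. -29.   0.] [881. 565. 258.]
 top 649 [591.1 204.4 229. ]
top {'vertical_fov': 46.76143688173215, 'cx': 324.063331023953, 'cy': 235.65254410621876, 'dist_coeffs': array([0.00486626, 0.        , 0.        , 0.        , 0.        ]), 'xyz': array([ 371.61080376,   -1.91180881, 1102.13850133]), 'orientation': array([-0.06184132,  0.70562651, -0.70336156,  0.05957682])}
blue 1113 [ 538. -336.   -0.] [875. 667. 223.]
 top 287 [ 573.1 -280.3  218.3]
orange 2376 [  551. -1120.  -765.] [1572. 1164.  259.]
 top 509 [577.7 203.1 229.3]
```

View pics/both.png

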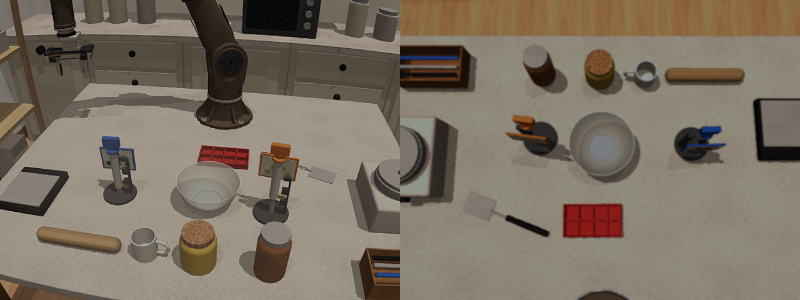

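Run:
```python
from h import *
for n in ['scene','top']:
    im,d,c=shot(n)
    p=maskpts(im,d,c,(100,120,50),(125,255,255))
    near=p[(np.hypot(p[:,0]-573,p[:,1]+280)<90)]
    t=near[near[:,2]>(211 if n=='top' else 180)]
    fr=near[(near[:,2]<165)&(near[:,2]>70)]
    r=cv2.minAreaRect(t[:,:2].astype(np.float32)); 
    print(n,len(t),'top',np.median(t,0).round(1),r, 'frame',len(fr))
    if len(fr)>5:
        r=cv2.fitLine(fr[:,:2].astype(np.float32),cv2.DIST_HUBER,0,.01,.01).ravel(); print(' frame line',r.round(2),fr.min(0).round(),fr.max(0).round())
    if n=='scene': cv2.imwrite('pics/s.png',cv2.resize(im[190:340,130:280],(500,500),interpolation=cv2.INTER_CUBIC)[:,:,::-1])
    else: cv2.imwrite('pics/t.png',cv2.resize(im[180:280,520:620],(500,500),interpolation=cv2.INTER_CUBIC)[:,:,::-1])
a=cv2.imread('pics/s.png');b=cv2.imread('pics/t.png');cv2.imwrite('pics/st.png',cv2.resize(np.hstack([a,b]),(800,400)))
```

```text
scene 139 top [ 576.6 -281.5  218.7] ((580.4332275390625, -281.93255615234375), (52.09335708618164, 25.647130966186523), 86.66314697265625) frame 134
 frame line [ 3.0000e-02 -1.0000e+00  5.4498e+02 -2.7670e+02] [ 540. -339.   83.] [ 550. -228.  165.]
top 281 top [ 572.9 -280.4  218.7] ((574.0353393554688, -282.0105285644531), (15.617871284484863, 50.37763214111328), 0.5271254777908325) frame 220
 frame line [ 3.0000e-02 -1.0000e+00  5.4275e+02 -2.7999e+02] [ 539. -336.   72.] [ 562. -229.  165.]
```

View pics/st.png

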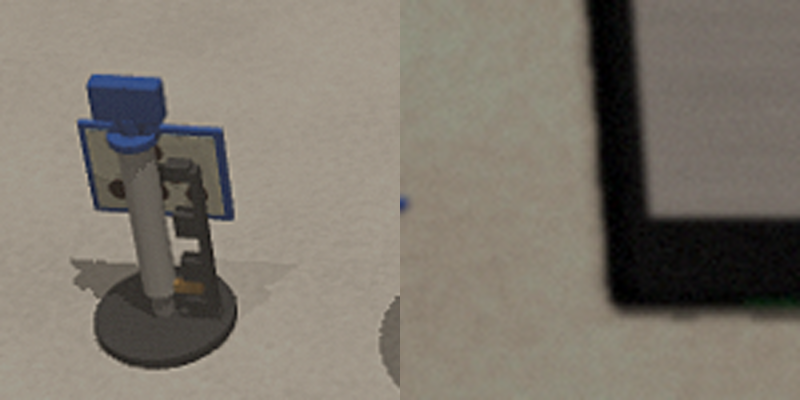

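Request:
{"op": "carry_out", "data": {
  "moves": [
    {"x":30,"y":-13,"z":-30,"wz":-6,"claw":100},
    {"x":65,"y":-29,"z":-45,"wz":-13,"claw":100},
    {"x":102,"y":-45,"z":-50,"wz":-20,"claw":100},
    {"x":138,"y":-61,"z":-50,"wz":-27,"claw":100},
    {"x":175,"y":-77,"z":-50,"wz":-34,"claw":100},
    {"x":212,"y":-93,"z":-50,"wz":-41,"claw":100},
    {"x":248,"y":-109,"z":-50,"wz":-48,"claw":100},
    {"x":285,"y":-125,"z":-50,"wz":-55,"claw":100},
    {"x":322,"y":-142,"z":-50,"wz":-62,"claw":100},
    {"x":358,"y":-158,"z":-50,"wz":-69,"claw":100}
  ]
}}

```text
invalid input at $.moves[0]: expected keys x, y, z, wx, wy, wz, claw
```

```bash
cat > to.py <<'E'
from h import *
import sys
def to(x,y,z,yaw):
    s=robot.read_state(); M=rot(s['tcp_rot'])
    print('pos',s['position'].round(1),'yaw',np.degrees(np.arctan2(M[1,0],M[0,0])).round(2),'zaxis',M[:,2].round(3),'clk',s['clock'],'q',np.round(s['q'],2))
    print('shift',(M.T@(np.array([x,y,z])-s['position'])).round(1))
    a=np.radians(yaw);T=np.array([[np.cos(a),np.sin(a),0],[np.sin(a),-np.cos(a),0],[0,0,-1]])
    print('turn',R.from_matrix(M.T@T).as_rotvec(degrees=True).round(2))
if __name__=='__main__': to(*map(float,sys.argv[1:]))
E
python3 to.py 574 -281 270 91.5
```

```text
pos [ 147.7 -607.   226.3] yaw 13.68 zaxis [-0.     0.001 -1.   ] clk 0.2 q [ 1.23  0.43  0.02  1.57 -0.01  1.13 -0.08]
shift [ 491.3 -216.   -43.6]
turn [-5.000e-02 -3.000e-02 -7.782e+01]
```

Request:
{"op": "carry_out", "data": {
  "moves": [
    {"x":30,"y":-13,"z":-30,"wx":0,"wy":0,"wz":-6,"claw":100},
    {"x":65,"y":-29,"z":-45,"wx":0,"wy":0,"wz":-13,"claw":100},
    {"x":102,"y":-45,"z":-50,"wx":0,"wy":0,"wz":-20,"claw":100},
    {"x":138,"y":-61,"z":-50,"wx":0,"wy":0,"wz":-27,"claw":100},
    {"x":175,"y":-77,"z":-50,"wx":0,"wy":0,"wz":-34,"claw":100},
    {"x":212,"y":-93,"z":-50,"wx":0,"wy":0,"wz":-41,"claw":100},
    {"x":248,"y":-109,"z":-50,"wx":0,"wy":0,"wz":-48,"claw":100},
    {"x":285,"y":-125,"z":-50,"wx":0,"wy":0,"wz":-55,"claw":100},
    {"x":322,"y":-142,"z":-50,"wx":0,"wy":0,"wz":-62,"claw":100},
    {"x":358,"y":-158,"z":-50,"wx":0,"wy":0,"wz":-69,"claw":100}
  ]
}}

```text
clock: 1.03
position: [459.6, -367.5, 276.8]
tcp_rot: [0.0, 0.749, 0.663, 0.0]
wrist_force: [0.6, -0.1, 0.2]
finger_gap: 91.9
```

```bash
python3 to.py 574 -281 275 91.5
python3 - <<'E'
from h import *
im,d,c=shot('wrist','w1.png')
p=maskpts(im,d,c,(100,120,50),(125,255,255))
t=p[(np.hypot(p[:,0]-573,p[:,1]+280)<90)&(p[:,2]>205)]
print(len(p),len(t)); 
if len(t)>5: print(t.mean(0),cv2.minAreaRect(t[:,:2].astype(np.float32)))
E
```

```text
pos [ 459.6 -367.5  276.8] yaw 83.03 zaxis [ 0. -0. -1.] clk 1.0333 q [ 0.83  0.37 -0.35  1.57  0.13  1.23  0.34]
shift [ 99.7 103.    1.8]
turn [ 0.01  0.   -8.47]
7040 3645
[ 572.57871666 -280.566038    219.83464393] ((573.3768310546875, -281.3568115234375), (16.618785858154297, 49.308563232421875), 2.1788318157196045)
```

View pics/w1.png

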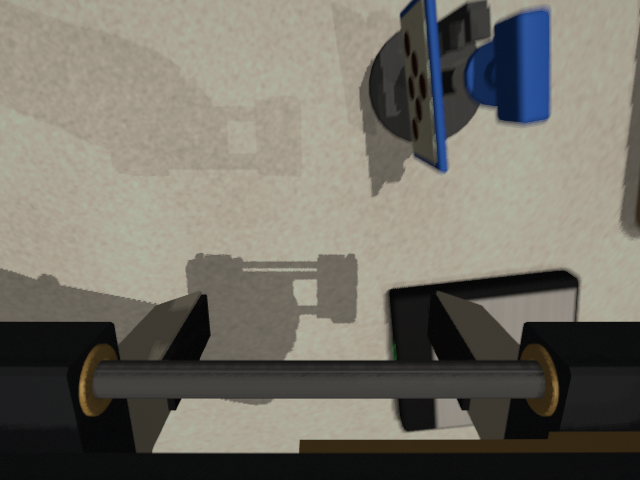

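Request:
{"op": "carry_out", "data": {
  "moves": [
    {"x":25,"y":25,"z":0,"wx":0,"wy":0,"wz":-4,"claw":100},
    {"x":50,"y":51,"z":0,"wx":0,"wy":0,"wz":-9,"claw":100},
    {"x":75,"y":77,"z":0,"wx":0,"wy":0,"wz":-9,"claw":100},
    {"x":99.5,"y":102,"z":0,"wx":0,"wy":0,"wz":-9,"claw":100},
    {"x":99.5,"y":102,"z":0,"wx":0,"wy":0,"wz":-9,"claw":100},
    {"x":99.5,"y":102,"z":25,"wx":0,"wy":0,"wz":-9,"claw":100},
    {"x":99.5,"y":102,"z":50,"wx":0,"wy":0,"wz":-9,"claw":100},
    {"x":99.5,"y":102,"z":75,"wx":0,"wy":0,"wz":-9,"claw":100},
    {"x":99.5,"y":102,"z":94,"wx":0,"wy":0,"wz":-9,"claw":100},
    {"x":99.5,"y":102,"z":94,"wx":0,"wy":0,"wz":-9,"claw":100}
  ]
}}

```text
clock: 1.92
position: [569.2, -283.2, 178.2]
tcp_rot: [-0.003, 0.697, 0.717, -0.001]
wrist_force: [-1.3, -0.2, -1.3]
finger_gap: 92.0
```

```bash
python3 to.py 573 -281 182 92
python3 - <<'E'
from h import *
im,d,c=shot('wrist','w2.png')
im2,d2,c2=shot('scene')
cv2.imwrite('pics/w2.png',np.hstack([cv2.resize(im,(440,330)),cv2.resize(im2[150:330,100:292],(352,330))])[:,:,::-1])
E
```

```text
pos [ 569.2 -283.2  178.2] yaw 91.64 zaxis [-0.007  0.003 -1.   ] clk 1.9167 q [ 0.63  0.53 -0.39  1.57  0.22  1.09  0.22]
shift [ 2.1  3.8 -3.8]
turn [-0.39 -0.16 -0.36]
```

View pics/w2.png

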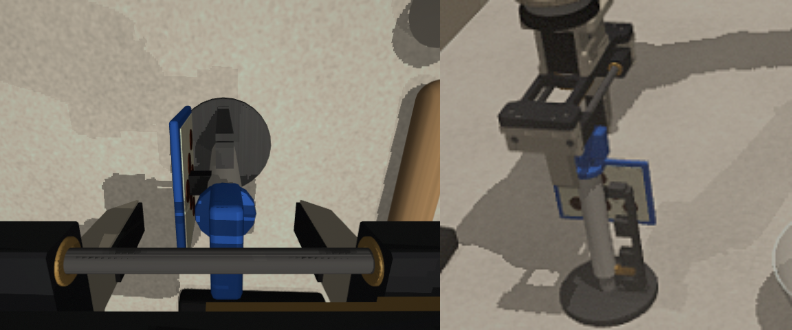

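Request:
{"op": "carry_out", "data": {
  "moves": [
    {"x":0,"y":0,"z":0,"wx":0,"wy":0,"wz":0,"claw":100},
    {"x":0,"y":0,"z":0,"wx":0,"wy":0,"wz":0,"claw":40},
    {"x":0,"y":0,"z":0,"wx":0,"wy":0,"wz":0,"claw":25},
    {"x":0,"y":0,"z":0,"wx":0,"wy":0,"wz":0,"claw":10},
    {"x":0,"y":0,"z":0,"wx":0,"wy":0,"wz":0,"claw":0},
    {"x":0,"y":0,"z":0,"wx":0,"wy":0,"wz":0,"claw":0},
    {"x":0,"y":0,"z":0,"wx":0,"wy":0,"wz":0,"claw":0},
    {"x":0,"y":0,"z":0,"wx":0,"wy":0,"wz":0,"claw":0},
    {"x":0,"y":0,"z":0,"wx":0,"wy":0,"wz":0,"claw":0},
    {"x":0,"y":0,"z":0,"wx":0,"wy":0,"wz":0,"claw":0}
  ]
}}

```text
clock: 2.85
position: [572.1, -283.4, 182.7]
tcp_rot: [-0.0, 0.697, 0.717, -0.0]
wrist_force: [-0.1, -0.0, -0.4]
finger_gap: 36.6
```

```bash
python3 to.py 573 -281 182 92; python3 -c "
from h import *
s=robot.read_state();print(s['wrist_force'],s['moment'],s['finger_gap'])"
```

```text
pos [ 572.1 -283.4  182.7] yaw 91.67 zaxis [-0.  0. -1.] clk 2.85 q [ 0.63  0.53 -0.39  1.57  0.22  1.09  0.22]
shift [2.4 0.9 0.7]
turn [-0.   -0.   -0.33]
[-0.12187201 -0.02554564 -0.39778014] [-0.03030969 -0.13113853 -0.01552325] 36.58499965080964
```

Request:
{"op": "carry_out", "data": {
  "moves": [
    {"x":2,"y":1,"z":0,"wx":0,"wy":0,"wz":0,"claw":0},
    {"x":2,"y":1,"z":0,"wx":0,"wy":0,"wz":0,"claw":0},
    {"x":2,"y":1,"z":0,"wx":0,"wy":0,"wz":0,"claw":0},
    {"x":2,"y":1,"z":0,"wx":0,"wy":0,"wz":0,"claw":0},
    {"x":2,"y":1,"z":0,"wx":0,"wy":0,"wz":0,"claw":0},
    {"x":2,"y":1,"z":0,"wx":0,"wy":0,"wz":0,"claw":0},
    {"x":2,"y":1,"z":0,"wx":0,"wy":0,"wz":0,"claw":0},
    {"x":2,"y":1,"z":0,"wx":0,"wy":0,"wz":0,"claw":0},
    {"x":2,"y":1,"z":0,"wx":0,"wy":0,"wz":0,"claw":0},
    {"x":2,"y":1,"z":0,"wx":0,"wy":0,"wz":0,"claw":0}
  ]
}}

```text
clock: 3.68
position: [573.1, -281.4, 182.7]
tcp_rot: [-0.0, 0.697, 0.717, 0.0]
wrist_force: [0.2, 0.3, 0.8]
finger_gap: 16.7
```

```bash
python3 to.py 573 -281 182 92; python3 -c "
from h import *
s=robot.read_state();print(s['wrist_force'],s['moment'],s['finger_gap'])"
```

```text
pos [ 573.1 -281.4  182.7] yaw 91.67 zaxis [-0.  0. -1.] clk 3.6833 q [ 0.63  0.53 -0.39  1.57  0.22  1.09  0.22]
shift [ 0.4 -0.1  0.7]
turn [-0.   -0.   -0.33]
[0.19009315 0.29552787 0.83941603] [ 0.06229043 -0.1159711   0.00940795] 16.660945807875887
```

Request:
{"op": "carry_out", "data": {
  "moves": [
    {"x":0,"y":0,"z":0,"wx":0,"wy":0,"wz":0,"claw":0},
    {"x":0,"y":0,"z":0,"wx":0,"wy":0,"wz":0,"claw":0},
    {"x":0,"y":0,"z":0,"wx":0,"wy":0,"wz":-4,"claw":0},
    {"x":0,"y":0,"z":0,"wx":0,"wy":0,"wz":-9,"claw":0},
    {"x":0,"y":0,"z":0,"wx":0,"wy":0,"wz":-15,"claw":0},
    {"x":0,"y":0,"z":0,"wx":0,"wy":0,"wz":-21,"claw":0},
    {"x":0,"y":0,"z":0,"wx":0,"wy":0,"wz":-27,"claw":0},
    {"x":0,"y":0,"z":0,"wx":0,"wy":0,"wz":-33,"claw":0},
    {"x":0,"y":0,"z":0,"wx":0,"wy":0,"wz":-39,"claw":0},
    {"x":0,"y":0,"z":0,"wx":0,"wy":0,"wz":-45,"claw":0}
  ]
}}

```text
clock: 4.52
position: [572.9, -281.6, 182.7]
tcp_rot: [-0.0, 0.367, 0.93, -0.0]
wrist_force: [-0.4, -0.6, -0.2]
finger_gap: 16.1
```

```bash
python3 to.py 573 -281 182 140
python3 - <<'E'
from h import *
s=robot.read_state();print(s['wrist_force'],s['moment'],s['finger_gap'])
im2,d2,c2=shot('scene')
p=maskpts(im2,d2,c2,(100,120,50),(125,255,255));p=p[(np.hypot(p[:,0]-573,p[:,1]+281)<90)&(p[:,2]<165)&(p[:,2]>70)]
l=cv2.fitLine(p[:,:2].astype(np.float32),cv2.DIST_HUBER,0,.01,.01).ravel();print('frame',l,p[:,2].max(),len(p))
cv2.imwrite('pics/s3.png',cv2.resize(im2[130:330,90:302],(530,500))[:,:,::-1])
E
```

```text
pos [ 572.9 -281.6  182.7] yaw 136.95 zaxis [-0. -0. -1.] clk 4.5167 q [ 0.75  0.56 -0.58  1.56  0.33  1.12  0.92]
shift [0.3 0.5 0.7]
turn [-0.02 -0.   -3.05]
[-0.38063224 -0.57210095 -0.2258633 ] [ 0.00363717  0.05920155 -0.01717257] 16.127806696746475
frame [   0.7257728   -0.6879345  568.4762    -316.77335  ] 164.42813880441224 179
```

View pics/s3.png

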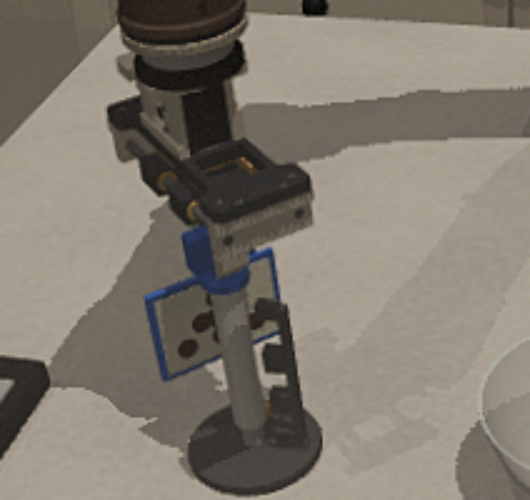

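Request:
{"op": "carry_out", "data": {
  "moves": [
    {"x":0,"y":0,"z":0,"wx":0,"wy":0,"wz":-2,"claw":0},
    {"x":0,"y":0,"z":-8,"wx":0,"wy":0,"wz":-2,"claw":0},
    {"x":0,"y":0,"z":-20,"wx":0,"wy":0,"wz":-2,"claw":0},
    {"x":0,"y":0,"z":-34,"wx":0,"wy":0,"wz":-2,"claw":0},
    {"x":0,"y":0,"z":-48,"wx":0,"wy":0,"wz":-2,"claw":0},
    {"x":0,"y":0,"z":-62,"wx":0,"wy":0,"wz":-2,"claw":0},
    {"x":0,"y":0,"z":-74,"wx":0,"wy":0,"wz":-2,"claw":0},
    {"x":0,"y":0,"z":-83,"wx":0,"wy":0,"wz":-2,"claw":0},
    {"x":0,"y":0,"z":-89,"wx":0,"wy":0,"wz":-2,"claw":0},
    {"x":0,"y":0,"z":-89,"wx":0,"wy":0,"wz":-2,"claw":0}
  ]
}}

```text
clock: 5.4
position: [573.1, -281.4, 272.6]
tcp_rot: [0.0, 0.353, 0.936, -0.0]
wrist_force: [-0.6, -0.4, 0.5]
finger_gap: 16.1
```

```bash
python3 to.py 573 -281 271 140
cat > fr.py <<'E'
from h import *
s=robot.read_state();print(s['wrist_force'].round(1),s['moment'].round(2),s['finger_gap'])
for n in ['scene','top']:
    im2,d2,c2=shot(n,n+'l.png')
    p=maskpts(im2,d2,c2,(100,120,50),(125,255,255));p=p[(np.hypot(p[:,0]-573,p[:,1]+281)<90)&(p[:,2]<256)&(p[:,2]>70)]
    l=cv2.fitLine(p[:,:2].astype(np.float32),cv2.DIST_HUBER,0,.01,.01).ravel();print(n,'frame',l.round(2),np.percentile(p[:,2],[0,2,98,100]),len(p))
E
python3 fr.py
```

```text
pos [ 573.1 -281.4  272.6] yaw 138.64 zaxis [ 0. -0. -1.] clk 5.4 q [ 0.76  0.5  -0.6   1.43  0.29  1.3   0.98]
shift [0.4 0.2 1.6]
turn [-0.    0.03 -1.36]
[-0.6 -0.4  0.5] [-0.09  0.08 -0.02] 16.148525453983474
scene frame [   0.75   -0.66  567.29 -314.54] [170.24639184 171.27102322 252.66727321 253.34621329] 223
top frame [   0.75   -0.66  530.85 -284.61] [244.31380745 245.26344381 253.74893156 254.66141905] 89
```

Request:
{"op": "carry_out", "data": {
  "moves": [
    {"x":0,"y":0,"z":0,"wx":0,"wy":0,"wz":0,"claw":0},
    {"x":0,"y":0,"z":0,"wx":0,"wy":0,"wz":5,"claw":0},
    {"x":0,"y":0,"z":0,"wx":0,"wy":0,"wz":11,"claw":0},
    {"x":0,"y":0,"z":0,"wx":0,"wy":0,"wz":17,"claw":0},
    {"x":0,"y":0,"z":0,"wx":0,"wy":0,"wz":23,"claw":0},
    {"x":0,"y":0,"z":0,"wx":0,"wy":0,"wz":29,"claw":0},
    {"x":0,"y":0,"z":0,"wx":0,"wy":0,"wz":35,"claw":0},
    {"x":0,"y":0,"z":0,"wx":0,"wy":0,"wz":41,"claw":0},
    {"x":0,"y":0,"z":0,"wx":0,"wy":0,"wz":46,"claw":0},
    {"x":0,"y":0,"z":0,"wx":0,"wy":0,"wz":47,"claw":0}
  ]
}}

```text
clock: 6.33
position: [573.5, -281.2, 272.1]
tcp_rot: [0.0, 0.698, 0.716, 0.0]
wrist_force: [-0.0, -1.3, 1.5]
finger_gap: 16.4
```

```bash
python3 to.py 573 -281 271 92;python3 fr.py
```

```text
pos [ 573.5 -281.2  272.1] yaw 91.46 zaxis [ 0.001 -0.    -1.   ] clk 6.3333 q [ 0.65  0.47 -0.42  1.44  0.19  1.27  0.23]
shift [ 0.2 -0.5  1.1]
turn [ 0.05  0.02 -0.54]
[-0.  -1.3  1.5] [-0.02  0.04  0.06] 16.36476527538644
scene frame [ 5.0000e-02 -1.0000e+00  5.4450e+02 -2.6833e+02] [169.84996298 171.10182856 251.42693598 252.74738169] 219
top frame [ 5.0000e-02 -1.0000e+00  5.4210e+02 -2.5698e+02] [ 80.81360748 164.72443752 253.03111603 253.38393742] 139
```

Request:
{"op": "carry_out", "data": {
  "moves": [
    {"x":0,"y":0,"z":0,"wx":0,"wy":0,"wz":0,"claw":10},
    {"x":0,"y":0,"z":0,"wx":0,"wy":0,"wz":0,"claw":30},
    {"x":0,"y":0,"z":0,"wx":0,"wy":0,"wz":0,"claw":50},
    {"x":0,"y":0,"z":0,"wx":0,"wy":0,"wz":0,"claw":60},
    {"x":0,"y":0,"z":0,"wx":0,"wy":0,"wz":0,"claw":60},
    {"x":0,"y":0,"z":0,"wx":0,"wy":0,"wz":0,"claw":60},
    {"x":0,"y":0,"z":0,"wx":0,"wy":0,"wz":0,"claw":60},
    {"x":0,"y":0,"z":0,"wx":0,"wy":0,"wz":0,"claw":60},
    {"x":0,"y":0,"z":0,"wx":0,"wy":0,"wz":0,"claw":60},
    {"x":0,"y":0,"z":0,"wx":0,"wy":0,"wz":0,"claw":60}
  ]
}}

```text
clock: 7.27
position: [573.1, -281.4, 271.8]
tcp_rot: [0.0, 0.697, 0.717, -0.0]
wrist_force: [0.1, -0.2, 0.3]
finger_gap: 54.6
```

Request:
{"op": "carry_out", "data": {
  "moves": [
    {"x":0,"y":0,"z":-10,"wx":0,"wy":0,"wz":0,"claw":60},
    {"x":0,"y":0,"z":-30,"wx":0,"wy":0,"wz":0,"claw":60},
    {"x":0,"y":0,"z":-50,"wx":0,"wy":0,"wz":0,"claw":60},
    {"x":0,"y":0,"z":-75,"wx":0,"wy":0,"wz":0,"claw":60},
    {"x":-30,"y":-20,"z":-90,"wx":0,"wy":0,"wz":0,"claw":60},
    {"x":-60,"y":-50,"z":-90,"wx":0,"wy":0,"wz":0,"claw":60},
    {"x":-80,"y":-80,"z":-90,"wx":0,"wy":0,"wz":0,"claw":60},
    {"x":-90,"y":-100,"z":-90,"wx":0,"wy":0,"wz":0,"claw":60},
    {"x":-90,"y":-100,"z":-90,"wx":0,"wy":0,"wz":0,"claw":60},
    {"x":-90,"y":-100,"z":-90,"wx":0,"wy":0,"wz":0,"claw":60}
  ]
}}

```text
clock: 8.1
position: [474.7, -375.5, 362.8]
tcp_rot: [0.001, 0.698, 0.716, -0.0]
wrist_force: [0.1, 0.4, 0.3]
finger_gap: 55.1
```

```bash
python3 fr.py
python3 - <<'E'
import cv2,numpy as np
cv2.imwrite('pics/fin.png',cv2.resize(np.hstack([cv2.imread('pics/scenel.png'),cv2.imread('pics/topl.png')]),(800,300)))
E
```

```text
[0.1 0.4 0.3] [ 0.02 -0.16  0.03] 55.051802106687084
scene frame [ 5.0000e-02 -1.0000e+00  5.4459e+02 -2.7307e+02] [169.20921814 171.66167087 251.77788584 252.89744023] 233
top frame [ 4.0000e-02 -1.0000e+00  5.4283e+02 -2.8040e+02] [ 77.4807456  215.88035053 253.03438502 253.69653164] 261
```

View pics/fin.png

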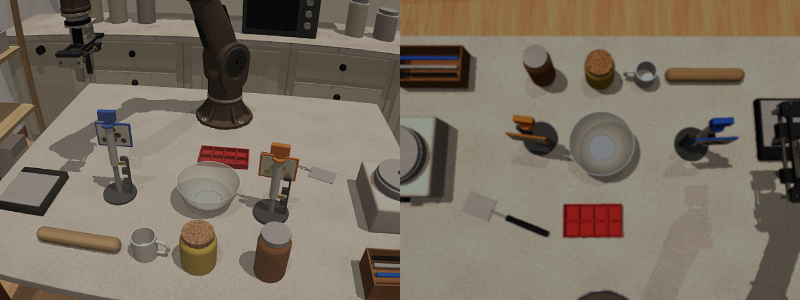

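The blue stand is raised and its card faces as it did at the start. The orange stand has not moved, and the gripper is well clear.

```bash
python3 -c "
from plant import robot
print(robot.sign_off())"
```

```text
the job is handed in; nothing more can be done
None
```

I gripped the blue stand by its bar, twisted it about 47° anticlockwise, lifted it 89 mm and twisted it fully back. Then I let go, moved clear and handed the job in at about 8 s of the 38 s allowed.

- **Height:** after release, the card frame's top edge measured about 88 mm above where it started (164.4 to 252.9 mm). That is inside the top notch's 79–94 mm range.
- **Lock:** the frame's direction is within about 1° of its starting direction.
- **Orange stand:** it looks unmoved in the final pictures, and the arm never went near it. I did not measure its position again.
- **Clearance:** the wrist force was near zero after release, and the gripper is clear of everything.

No check failed or disagreed. One move call was refused for missing fields before anything moved, and I sent it again. The hand-in reported no verdict.

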